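# Unlatch the shaker guard and take out the sample jar

## Task

Take the brown sample jar out of the guarded shaker and stand it upright on the free half of the steel tray: lift the guard's latch bar by its red ball knob, swing the gate wide open and leave it open. The gap by which the bar leaves its catch is narrow and its height is not known, so feel for it and do not force the bar against the catch; leave the vial on the tray and the flow cup where they are.

Things in the scene. Friction and masses are not known exactly. Their poses are not given: they have to be found in the camera images.
- shaker: bench shaker, grey base 205 x 196 mm, white drive housing at the back, in front of it a clear-panelled guard chamber, 143 mm high in all. Origin: centre of its underside; x points to its back, y to its left as seen from the robot, z up. Fixed. Side panels of the chamber at y +-0.088, up to 138 mm high; corner post with the catch at x -0.076, y -0.090
- gate_hinge (a point): foot of the gate's vertical hinge line, at the front left edge of the shaker (x -0.085, y +0.088 in its frame), at worktop height; its axes are the shaker's
- gate (a joint): clear guard gate: front panel (168 mm wide, top at 141 mm) and roof panel (103 mm deep, top at 143 mm) in one angle that turns about the hinge line at its left edge. 0 = shut, grows as the right edge swings out towards the robot (clockwise from above), stop at 1.50 rad. Stays where it is left; hinge friction about 0.1 N m
- latch_bar (a joint): steel gravity latch bar, 0.12 kg, 10 mm high, level across the front of the gate on a pivot screw, with its nose in the catch on the right-hand post. 0 = level, grows as the nose rises (limit 0.26 rad); falls back when let go. More than 12 N between the nose and its catch bends it
- bar_pivot (a point): pivot of the latch bar on the gate: 48 mm to the right of the hinge line, 17 mm in front of it, 92 mm above the worktop when shut
- nose (a point): nose of the bar, 10 mm round, 135 mm right of the pivot, in the catch. A tooth in front of it must be cleared by lifting; a hood above stops it. Between tooth top and hood the nose has 4 mm of free height, through which it leaves as the gate swings. The catch is set by hand on slots, height unmeasured: the nose clears the tooth after a lift of 5 to 23 mm and meets the hood 4 mm later
- knob_ball (a point): centre of the red ball knob (22 mm diameter) on a stalk of the latch bar: 75 mm right of the pivot, 34 mm above and 12 mm in front of the bar's axis, so 123 mm right of the hinge line, 29 mm in front of it and 126 mm above the worktop when shut; moves with gate and bar. 40 mm free on either side of it along the bar
- carrier (a point): middle of the carrier cup's floor, on which the jar stands, 41 mm above the worktop; the cup's rubber rim (inside diameter about 53 mm) rises 10 mm above that floor
- jar: brown sample jar with screw lid, 49 mm diameter, 76 mm high, lid 47 mm diameter from 58 to 75 mm above its underside, 0.08 to 0.15 kg. Origin: centre of its underside, z up. Stands loose in the shaker's carrier cup, behind the gate
- tray: flat open steel tray, 120 x 190 mm (x, y), rim 16 mm high, floor 3 mm thick. Origin: centre of its underside. Fixed
- tray_spot (a point): middle of the tray's free half, on its floor, 40 mm from the tray's centre along the tray's +y
- vial: sample vial with blue cap, 25 mm diameter, 67 mm high, standing loose in the tray's other half. Origin: centre of its underside
- flow_cup: pale flow cup (viscosity cup) standing rim down with its cone up, 72 mm diameter, 67 mm high, loose on the worktop to the left of the shaker. Origin: centre of its underside

How it is judged:
By the outcome, as a careful person would: the job done as asked, in the order asked, and still so for the second after the job is handed in, with the robot touching nothing.
It also fails if it takes over 70 s, if anything falls off the work surface, if the arm or the gripper's body presses on something with over 40 N, if the wrist force passes 120 N, or if a joint passes its speed limit or range.

## Robot

A 6-joint arm with a two-finger parallel gripper is mounted at the origin on a cart in front of the work surface, level with it; the furniture and walls round the work are solid. World frame = base frame: x ahead of the robot, y to its left, z up, the work surface at z = 0. Lengths are in m, angles in rad, forces in N, time in s.
With the tool pointing down it reaches from about 0.25 to 0.725 m from the base axis. Payload 4 kg.
Tool frame: the origin (TCP) lies midway between the tips of the shut fingers; the grasp point (between the pads) lies 19 mm behind it; z points along the fingers, y is the line along which they close (so a half turn about z gives the same grasp; the last joint's range is limited). The gripper opens to 85 mm and grips with 20 to 120 N. Pads are 22 mm wide; open, the fingers measure 114 mm over their backs; the gripper's body (76 mm by 85 mm) begins 54 mm behind the grasp point. The pads swing forward as they close: fully open they stand 13 mm farther back than shut.
Start: joints at [-1.245, 0.241, 0.005, 1.335, 0, 1.571], TCP at [0.16, -0.474, 0.231] pointing down, gripper open.
Joint ranges: [-2.72, 2.72], [-1.05, 1.87], [-1.09, 1.28], [-1.99, 2.15], [-1.42, 1.44], [-3.14, 3.14]. Speed limits (rad/s): [2.79, 2.79, 3.14, 3.14, 3.14, 3.14].

## Interface

Orientations are given as a unit quaternion [x, y, z, w].
In Python, from cell import r gives the robot as it stands. The module is installed in compiled form; this text tells all that it offers.
- The arm moves only by the tool servo_tool, never from a script. Its argument "targets" is a list of rows, each a list of 3 entries, a list of its own where there are three numbers: the shift along the tool's x, y, z in units of 25 mm (1.0 is 25 mm), then the turn, a rotation vector about the tool's x, y, z in units of 6 degrees (1.0 is 6 degrees), then the opening, from -1 (shut) to 1 (fully open). A call has 1 to 12 rows; each row shifts and turns the commanded pose from where the row before left it, along the tool's axes as they then stand; what a row does not reach is not made up. A row lasts 1/12 s, in which the tool goes at most 41.7 mm and 7.16 degrees, less where a joint would pass 70% of its speed; a pose out of reach is approached as far as the arm can. A call is refused whole if a number of a shift passes 1 or a number of a turn 1, either way. A call with a gripper value outside its range is refused whole. The fingers move at their own pace and stop on an object; "squeeze" is the grip in N (left out, the last holds). Time passes only in rows, so rows that do not move let the fingers close. It gives the time, the measured TCP pose, the force, the opening and the grip force at its end, in the units of the state.
- r.state(): the state, without advancing time (a new reading comes with each control period).
- r.read_camera(name): name is "scene" or "side" or "wrist"; returns a dict with "color" (480x640x3 uint8, blue, green, red), "mtx" (3x3 intrinsics, pixels), "rvec" (rotation vector, rad) and "tvec" (3), from world to camera coordinates, as OpenCV has them. Camera axes: x right, y down, z forward; pixel columns grow to the right and rows downward; lengths in m; the calibration is good to about 2 mm. A picture is of the moment at which its call begins. There is no depth.
- r.hand_in(): hands the job in; it is judged then, once.
The state is a dict: "t": time; "joint_pos": joint angles; "joint_vel": joint speeds; "joint_efforts": joint torques, N m; "position": TCP position; "tool_rot": TCP orientation; "contact_force": force on the tool from outside, world axes, zero at the start; "ft_torque": the same for the moment, N m; "opening": finger opening in m; "gripper_force": force on a finger pad.
Only numpy, scipy, OpenCV 4.12 (cv2) and the standard library are available. Lean on these libraries where they do the work, as an engineer would, in place of code of your own. Each camera call takes 0.05 s, during which the arm holds its last target. There are 200 camera calls.

## Working session

There is one attempt and no reset: what is moved stays moved. The work goes in short steps, Python scripts to look and compute and a tool call to move; the robot and the scene stay as the last step left them, time stands still between calls to the robot, and variables do not carry over. Pictures are saved under pics/ and viewed, at most 10 in all, crops included, and the job is handed in when it is done.

Besides the shell and the picture viewer there is one more tool, called as name(argument=value, ...) on one line, values as JSON. servo_tool: Moves the arm, as the interface text tells. Its arguments: {"type":"object","properties":{"targets":{"type":"array","items":{"type":"array"}},"squeeze":{"type":"number"}},"required":["targets"]}

```bash
mkdir -p pics; cat > h.py <<'E'
import numpy as np, cv2
from scipy.spatial.transform import Rotation as R
from cell import r
def cam(n):
    c=r.read_camera(n); c['R']=cv2.Rodrigues(np.array(c['rvec'],float))[0]; c['t']=np.array(c['tvec'],float).ravel(); c['K']=np.array(c['mtx'],float); return c
def ray(c,u,v):
    d=c['R'].T@np.linalg.inv(c['K'])@np.array([u,v,1.]); return -c['R'].T@c['t'], d/np.linalg.norm(d)
def onplane(c,u,v,z):
    o,d=ray(c,u,v); return o+d*(z-o[2])/d[2]
def two(c1,p1,c2,p2):
    o1,d1=ray(c1,*p1);o2,d2=ray(c2,*p2)
    s=np.linalg.lstsq(np.c_[d1,-d2],o2-o1,rcond=None)[0]
    a=o1+s[0]*d1;b=o2+s[1]*d2
    return (a+b)/2,np.linalg.norm(a-b)
def proj(c,p):
    q=c['K']@(c['R']@np.asarray(p,float)+c['t']); return q[:2]/q[2]
E
python3 - <<'E'
from h import *
import pickle
np.set_printoptions(precision=4,suppress=True)
for n in ('scene','side'):
    c=cam(n); cv2.imwrite(f'pics/{n}0.png',c['color']); pickle.dump(c,open(f'{n}0.pkl','wb'))
    print(n,ray(c,320,240),c['K'][0,0])
s=r.state(); print(s)
E
```

```text
scene (array([0.1459, 0.5085, 0.633 ]), array([ 0.4618, -0.6444, -0.6094])) 447.20810064715965
side (array([ 0.3516, -0.8165,  0.7111]), array([ 0.1884,  0.7963, -0.5748])) 459.83451081459975
{'t': 0.1, 'joint_pos': array([-1.245 ,  0.2414,  0.0039,  1.3352, -0.    ,  1.5708]), 'joint_vel': array([-0.0016, -0.0021,  0.0044, -0.0004,  0.0016,  0.0008]), 'joint_efforts': array([ -0.0007, -37.3138,  25.301 ,   0.0109,  -0.0001,  -0.    ]), 'position': array([ 0.1598, -0.4732,  0.2305]), 'tool_rot': array([ 0.9868,  0.1622, -0.0002, -0.0009]), 'contact_force': array([-0.3294,  0.3067, -0.108 ]), 'ft_torque': array([-0.0092, -0.0301,  0.0205]), 'gripper_force': 0.0, 'opening': 0.08575276888000478}
```

View pics/scene0.png

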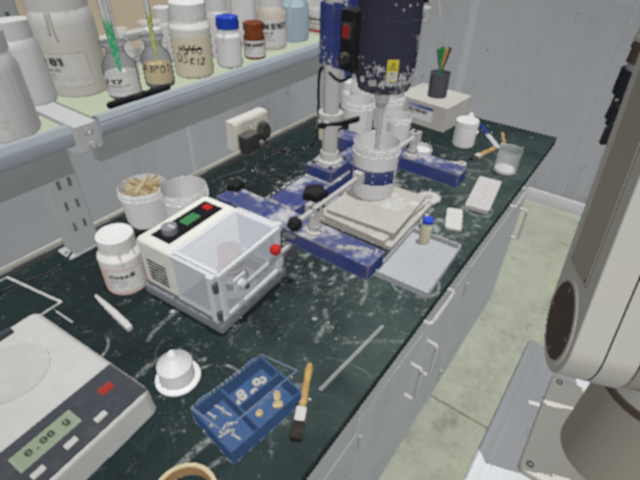

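View pics/side0.png

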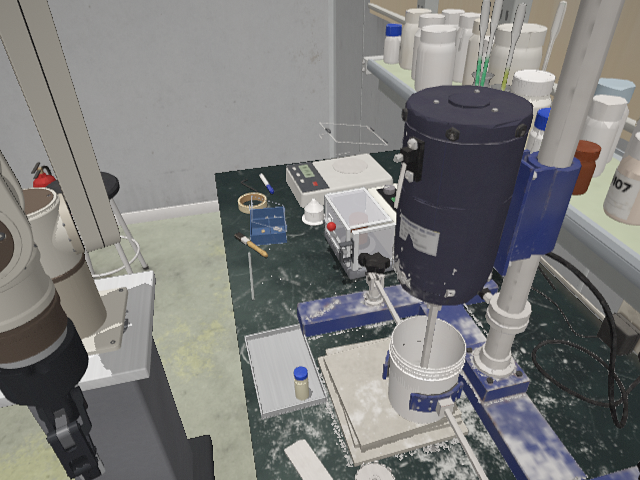

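The scene view shows the shaker near (215,265), the red knob at (276,249), the tray at (420,262) with the vial at (426,230), and the flow cup at (175,372). The side view shows the knob at (331,227), the tray at (285,370) and the vial at (301,383). Next I measure these and take enlarged crops of the shaker.

```bash
python3 - <<'E'
from h import *
import pickle
np.set_printoptions(precision=4,suppress=True)
C={n:pickle.load(open(f'{n}0.pkl','rb')) for n in('scene','side')}
P={}
for n,box in(('scene',(260,235,290,265)),('side',(318,215,345,240))):
    im=C[n]['color']; hsv=cv2.cvtColor(im,cv2.COLOR_BGR2HSV)
    m=cv2.inRange(hsv,(0,120,90),(8,255,255))|cv2.inRange(hsv,(172,120,90),(180,255,255))
    k=np.zeros_like(m);k[box[1]:box[3],box[0]:box[2]]=m[box[1]:box[3],box[0]:box[2]]
    x,y,w,h=cv2.boundingRect(k); P[n]=(x+w/2-.5,y+h/2-.5); print(n,x,y,w,h,P[n])
print('knob',two(C['scene'],P['scene'],C['side'],P['side']))
# blue cap
Q={}
for n,box in(('scene',(418,212,436,228)),('side',(288,362,312,384))):
    hsv=cv2.cvtColor(C[n]['color'],cv2.COLOR_BGR2HSV); m=cv2.inRange(hsv,(105,120,60),(130,255,255))
    k=np.zeros_like(m);k[box[1]:box[3],box[0]:box[2]]=m[box[1]:box[3],box[0]:box[2]]
    M=cv2.moments(k,True);Q[n]=(M['m10']/M['m00'],M['m01']/M['m00']);print(n,cv2.boundingRect(k))
print('cap',two(C['scene'],Q['scene'],C['side'],Q['side']))
a=C['scene']['color'][185:340,125:300]; a=cv2.resize(a,(700,620)[:2],interpolation=cv2.INTER_CUBIC)[:600]
b=C['side']['color'][310:425,235:335]; b=cv2.resize(b,None,fx=5,fy=5,interpolation=cv2.INTER_CUBIC)
c=C['side']['color'][170:290,300:410]; c=cv2.resize(c,None,fx=5,fy=5,interpolation=cv2.INTER_CUBIC)
cv2.imwrite('pics/a.png',a);cv2.imwrite('pics/b.png',b);cv2.imwrite('pics/c.png',c)
d=C['scene']['color'][215:305,360:470]; cv2.imwrite('pics/d.png',cv2.resize(d,None,fx=6,fy=6,interpolation=cv2.INTER_CUBIC))
E
```

```text
scene 270 244 11 11 (275.0, 249.0)
side 327 222 9 9 (331.0, 226.0)
knob (array([0.5809, 0.0423, 0.125 ]), np.float64(0.002027760442624661))
scene (423, 216, 11, 8)
side (294, 367, 14, 13)
cap (array([ 0.4316, -0.3014,  0.0634]), np.float64(0.001486813137351649))
```

View pics/a.png

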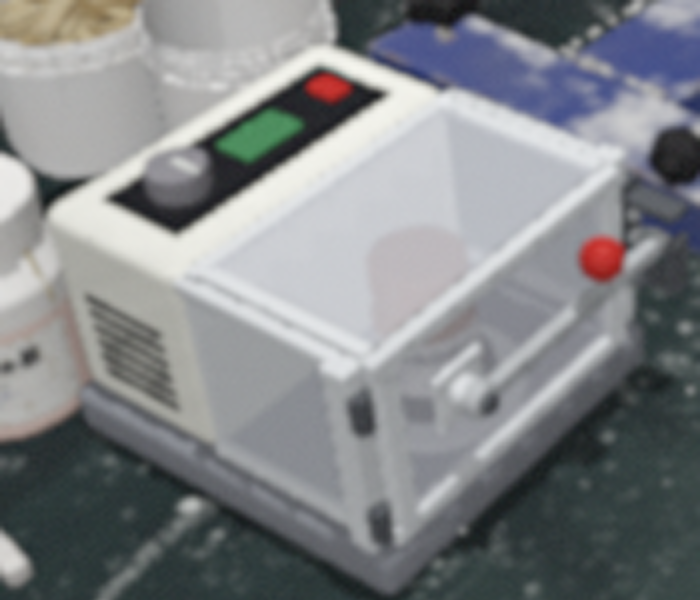

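View pics/b.png

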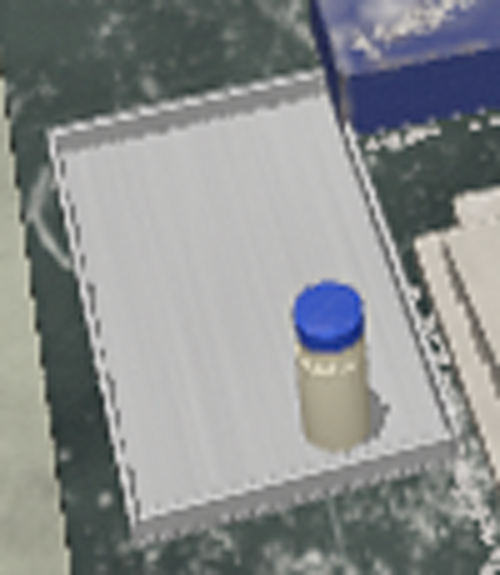

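View pics/c.png

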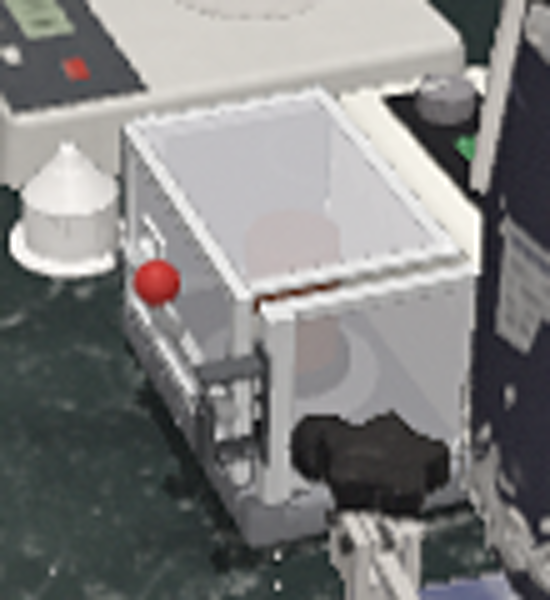

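The crops show the base corners, gate top corners, the jar behind the clear gate, the bar with the nose in the grey catch on the right post, and the tray's rim corners. I triangulate these next.

```bash
python3 - <<'E'
from h import *
import pickle
np.set_printoptions(precision=4,suppress=True)
C={n:pickle.load(open(f'{n}0.pkl','rb')) for n in('scene','side')}
S,D=C['scene'],C['side']
f=lambda x,y:(125+x/4,185+y/4); g=lambda x,y:(300+x/5,170+y/5); b=lambda x,y:(235+x/5,310+y/5)
fl=onplane(S,*f(390,592),0);rl=onplane(S,*f(85,425),0);fr=onplane(S,*f(640,362),0);frD=onplane(D,*g(258,543),0);flD=onplane(D,*g(130,325),0)
print('base fl',fl,flD,'rl',rl,'fr',fr,frD, 'w',np.linalg.norm(fl-fr),np.linalg.norm(fl-rl))
for a in (fr-fl,frD-fl,fl-rl): print('yaw cand',np.degrees(np.arctan2(a[1],a[0])))
gl=two(S,f(370,362),D,g(128,125)); gr=two(S,f(612,158),D,g(245,300)); print('gate top L',gl,'R',gr)
gl=onplane(S,*f(370,362),.143);gr=onplane(S,*f(612,158),.143);a=gl-gr;print(gl,gr,np.linalg.norm(a),np.degrees(np.arctan2(-a[0],a[1])))
gl=onplane(D,*g(128,125),.143);gr=onplane(D,*g(245,300),.143);a=gl-gr;print(gl,gr,np.linalg.norm(a),np.degrees(np.arctan2(-a[0],a[1])))
t=np.array([onplane(D,*b(*p),.016) for p in((50,132),(320,72),(455,440),(135,522))]);print('tray',t,t.mean(0))
for i in range(4): a=t[(i+1)%4]-t[i]; print(np.linalg.norm(a),np.degrees(np.arctan2(a[1],a[0])))
# jar lid top (ellipse centre) through panels
print('jar top',onplane(S,*f(417,252),.117),onplane(D,*g(293,240),.117), two(S,f(417,252),D,g(293,240)))
E
```

```text
base fl [0.6014 0.171  0.    ] [0.6062 0.1872 0.    ] rl [0.8013 0.1873 0.    ] fr [ 0.6112 -0.0174  0.    ] [ 0.6184 -0.0083  0.    ] w 0.18868043482206812 0.2005420784039525
yaw cand -87.02385890029306
yaw cand -84.61039842466272
yaw cand -175.33909342969963
gate top L (array([0.5997, 0.1636, 0.1375]), np.float64(0.002787084999271019)) R (array([ 0.6111, -0.0037,  0.1391]), np.float64(0.0008126449273147769))
[0.5928 0.1678 0.143 ] [0.608  0.0001 0.143 ] 0.16840086699949822 5.178344791533555
[0.5987 0.1558 0.143 ] [ 0.6089 -0.0096  0.143 ] 0.1656628205884 3.51369535590365
tray [[ 0.3485 -0.1437  0.016 ]
 [ 0.4621 -0.1395  0.016 ]
 [ 0.4708 -0.3288  0.016 ]
 [ 0.3559 -0.3325  0.016 ]] [ 0.4093 -0.2361  0.016 ]
0.11367682496635226 2.1098285663770406
0.1894867877756715 -87.37287625458852
0.11490882101667033 -178.14927496952313
0.18896003439597941 92.2553537623874
jar top [0.6549 0.0843 0.117 ] [0.6579 0.0705 0.117 ] (array([0.6609, 0.0793, 0.111 ]), np.float64(0.00020023400575066148))
```

servo_tool(targets=[[[0, 0, 0], [0, 0, 0.8], 0], [[0, 0, 0], [0, 0, 0.8], 0], [[0, 0, 0], [0, 0, 0.8], 0], [[0.5, -0.6, 0], [0, 0, 0], 0], [[0.8, -0.95, 0], [0, 0, 0], 0], [[0.8, -0.95, 0], [0, 0, 0], 0], [[0.8, -0.95, 0], [0, 0, 0], 0], [[0.8, -0.95, 0], [0, 0, 0], 0], [[0.8, -0.95, 0], [0, 0, 0], 0], [[0.8, -0.95, 0], [0, 0, 0], 0], [[0.8, -0.95, 0], [0, 0, 0], 0], [[0.8, -0.95, 0], [0, 0, 0], 0]], squeeze=25)

```text
t: 1.1
position: [0.3171, -0.2549, 0.231]
tool_rot: [0.999, 0.037, -0.0, -0.0]
contact_force: [0.0, -0.2, -0.7]
opening: 0.0429
gripper_force: 0.0
```

```bash
cat > go.py <<'E'
from h import *
import sys
np.set_printoptions(precision=4,suppress=True)
def show(target=None,yaw=None):
    s=r.state(); q=R.from_quat(s['tool_rot']); M=q.as_matrix(); p=np.array(s['position'])
    print('t %.2f'%s['t'],'p',p,'yaw %.2f'%np.degrees(np.arctan2(M[1,0],M[0,0])),'z',M[:,2],'F',s['contact_force'],'T',s['ft_torque'],'open %.4f grip %.1f'%(s['opening'],s['gripper_force']))
    if target is not None: print('units to target',M.T@(np.array(target)-p)/.025)
    return s,M,p
if __name__=='__main__':
    a=list(map(float,sys.argv[1:])); show(a if a else None)
E
python3 go.py 0.53 0.038 0.2; python3 - <<'E'
from h import *
import pickle
np.set_printoptions(precision=4,suppress=True)
S,D=[pickle.load(open(f'{n}0.pkl','rb')) for n in('scene','side')]
for p in((295,223),(315,192)): print(two(S,p,D,(373,262)))
print('motor bottom',two(S,(385,90),D,(455,300)),'pail',two(S,(376,140),D,(430,335)))
E
```

```text
t 1.10 p [ 0.3171 -0.2549  0.231 ] yaw 4.25 z [-0.0005  0.0004 -1.    ] F [ 0.0301 -0.2363 -0.668 ] T [-0.0333 -0.0263 -0.0037] open 0.0429 grip 0.0
units to target [  9.36   -11.0533   1.2415]
(array([ 0.6379, -0.0791,  0.0941]), np.float64(0.012420143578456961))
(array([ 0.6213, -0.1339,  0.1442]), np.float64(0.0008533462417434489))
motor bottom (array([ 0.6316, -0.4115,  0.2826]), np.float64(0.0038565571621326767)) pail (array([ 0.6242, -0.3741,  0.176 ]), np.float64(0.008927380800901616))
```

servo_tool(targets=[[[0.8, -0.95, 0.1], [0, 0, 0], 0], [[0.8, -0.95, 0.1], [0, 0, 0], 0], [[0.8, -0.95, 0.1], [0, 0, 0], 0], [[0.8, -0.95, 0.1], [0, 0, 0], 0], [[0.8, -0.95, 0.1], [0, 0, 0], 0], [[0.8, -0.95, 0.1], [0, 0, 0], 0], [[0.8, -0.95, 0.1], [0, 0, 0], 0], [[0.8, -0.95, 0.1], [0, 0, 0], 0], [[0.8, -0.95, 0.1], [0, 0, 0], 0], [[0.8, -0.95, 0.1], [0, 0, 0], 0], [[0.4, -0.5, 0.1], [0, 0, 0], 0], [[0, 0, 0], [0, 0, 0], 0]])

```text
t: 2.1
position: [0.5087, 0.0113, 0.2025]
tool_rot: [0.999, 0.039, -0.001, -0.0]
contact_force: [-0.1, -0.1, -0.9]
opening: 0.0427
gripper_force: 0.0
```

```bash
python3 - <<'E'
from go import *
import pickle
s,M,p=show([0.5809,0.0423,0.145])
W=cam('wrist'); cv2.imwrite('pics/w1.png',W['color'])
pickle.dump(W,open('w1.pkl','wb'))
hsv=cv2.cvtColor(W['color'],cv2.COLOR_BGR2HSV)
m=cv2.inRange(hsv,(0,140,90),(8,255,255))|cv2.inRange(hsv,(172,140,90),(180,255,255))
n,l,st,ce=cv2.connectedComponentsWithStats(m)
print(st[1:][st[1:,4]>60],ce[1:][st[1:,4]>60],proj(W,[.5809,.0423,.125]))
for i in range(1,n):
    if st[i,4]>200: print(onplane(W,*ce[i],.126))
E
```

```text
t 2.10 p [0.5087 0.0113 0.2025] yaw 4.51 z [-0.0012  0.0009 -1.    ] F [-0.1398 -0.1242 -0.8542] T [ 0.0179 -0.0078 -0.0103] open 0.0427 grip 0.0
units to target [ 2.9777 -1.0067  2.2962]
[[ 249  113   39   40 1225]] [[268.2522 132.578 ]] [264.9319 128.5599]
[0.5789 0.0402 0.126 ]
```

View pics/w1.png

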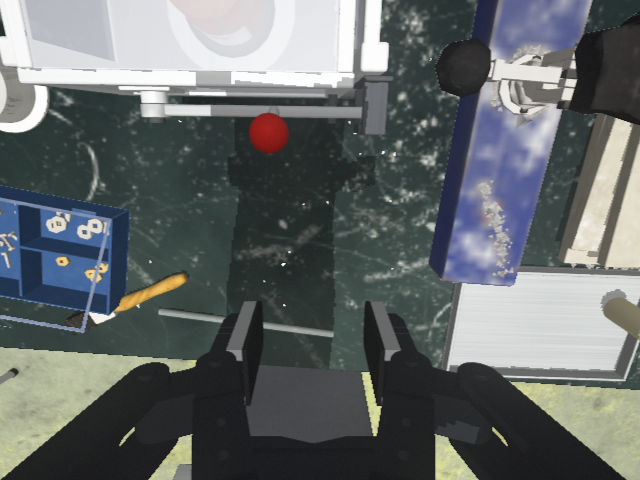

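The wrist view shows the knob at (268,132), the bar from about (165,109) to (360,112) with the catch at (375,107), and the jar behind the panel at the top. I use the bar's line for the yaw.

```bash
python3 - <<'E'
from go import *
import pickle
W=pickle.load(open('w1.pkl','rb'))
a=onplane(W,165,109.5,.097);b=onplane(W,360,112,.097);print(a,b,np.degrees(np.arctan2(-(a-b)[0],(a-b)[1])))
g=cv2.cvtColor(W['color'],cv2.COLOR_BGR2GRAY)
for u in(185,215,235,310,330,350): print(u,g[92:124:1,u])
a=onplane(W,22,76,.143);b=onplane(W,350,87,.143);print('gate edge',a,b,np.degrees(np.arctan2(-(a-b)[0],(a-b)[1])))
E
python3 go.py 0.5795 0.041 0.145
```

```text
[0.5863 0.1083 0.097 ] [ 0.5944 -0.0133  0.097 ] 3.8001811310704086
185 [154 171 153 113  64  39  39  40  40  41  41  44 109 193 220 226 227 226
 227 226 228 230 213 176  84  66  64  60  59  60  60  59]
215 [244 253 248 203  92  40  37  36  36  37  37  40  50 135 141 146 143 141
 140 139 139 140 132 121  75  52  53  52  51  52  51  52]
235 [155 176 168 147 101  52  39  41  39  38  40  38  38 130 142 149 147 144
 142 142 140 140 138 124  88  48  40  44  46  45  42  39]
310 [137 157 182 175 154 107  64  49  52  51  51  49  47  48 131 144 152 150
 148 146 144 143 141 138 126 101  51  45  44  44  43  46]
330 [114 114  82  68  70  67  68  68  68  69  69  68  68  68 104 141 150 152
 151 149 146 144 142 141 129 117  74  67  65  66  67  54]
350 [ 96  93  89  87  83  75  73  52  49  51  51  54  56  55  75 141 149 153
 150 150 146 144 143 141 133 122  72  59  60 151 163 151]
gate edge [0.5971 0.1613 0.143 ] [ 0.6048 -0.0015  0.143 ] 2.7136087687996238
t 2.15 p [0.5076 0.0098 0.2027] yaw 4.44 z [-0.0021 -0.0002 -1.    ] F [-0.6064  0.2249  0.1377] T [ 0.0247 -0.0031  0.0055] open 0.0423 grip 0.0
units to target [ 2.9669 -1.0209  2.3009]
```

servo_tool(targets=[[[0.7, -0.25, 0], [0, 0, 0.05], 0], [[0.7, -0.25, 0], [0, 0, 0.05], 0], [[0.7, -0.25, 0], [0, 0, 0], 0], [[0.7, -0.2, 0.1], [0, 0, 0], 0], [[0.15, 0, 0.5], [0, 0, 0], 0], [[0, 0, 0.5], [0, 0, 0], 0], [[0, 0, 0.5], [0, 0, 0], 0], [[0, 0, 0.3], [0, 0, 0], 0], [[0, 0, 0], [0, 0, 0], 0]])

```text
t: 2.9
position: [0.5777, 0.0358, 0.1543]
tool_rot: [0.999, 0.032, -0.002, 0.0]
contact_force: [-0.5, 0.0, -1.2]
opening: 0.0428
gripper_force: 0.0
```

```bash
python3 go.py 0.5795 0.041 0.109; python3 - <<'E'
from go import *
W=cam('wrist')
hsv=cv2.cvtColor(W['color'],cv2.COLOR_BGR2HSV)
m=cv2.inRange(hsv,(0,140,60),(8,255,255))|cv2.inRange(hsv,(172,140,60),(180,255,255))
n,l,st,ce=cv2.connectedComponentsWithStats(m)
for i in range(1,n):
    if st[i,4]>300: print(st[i],onplane(W,*(st[i,:2]+st[i,2:4]/2),.126),proj(W,[.5795,.041,.126]))
E
```

```text
t 2.90 p [0.5777 0.0358 0.1543] yaw 3.62 z [-0.0046 -0.0003 -1.    ] F [-0.4718  0.0289 -1.166 ] T [ 0.0207  0.0071 -0.0114] open 0.0428 grip 0.0
units to target [ 0.0952 -0.2028  1.81  ]
[ 279  264   45   44 1520] [0.5775 0.0397 0.126 ] [299.1143 282.2791]
```

servo_tool(targets=[[[0.04, -0.19, 0], [0, 0, 0], 0], [[0, 0, 0.4], [0, 0, 0], 0], [[0, 0, 0.5], [0, 0, 0], 0], [[0, 0, 0.5], [0, 0, 0], 0], [[0, 0, 0.4], [0, 0, 0], 0], [[0, 0, 0], [0, 0, 0], 0], [[0, 0, 0], [0, 0, 0], 0]])

```text
t: 3.53
position: [0.58, 0.0397, 0.1108]
tool_rot: [0.999, 0.034, -0.001, -0.001]
contact_force: [-0.8, 0.4, 0.1]
opening: 0.043
gripper_force: 0.0
```

```bash
python3 go.py 0.578 0.040 0.109
```

```text
t 3.53 p [0.58   0.0397 0.1108] yaw 3.90 z [-0.0014  0.0019 -1.    ] F [-0.7665  0.4035  0.1367] T [0.0229 0.0089 0.0226] open 0.0430 grip 0.0
units to target [-0.079  -0.0178  0.0737]
```

servo_tool(targets=[[[0, 0, 0], [0, 0, 0], -0.3], [[0, 0, 0], [0, 0, 0], -1], [[0, 0, 0], [0, 0, 0], -1], [[0, 0, 0], [0, 0, 0], -1], [[0, 0, 0], [0, 0, 0], -1], [[0, 0, 0], [0, 0, 0], -1]], squeeze=25)

```text
t: 4.03
position: [0.581, 0.0419, 0.1124]
tool_rot: [0.999, 0.035, 0.001, -0.003]
contact_force: [-1.0, 5.0, 0.6]
opening: 0.0201
gripper_force: 24.4
```

```bash
python3 go.py
```

```text
t 4.03 p [0.581  0.0419 0.1124] yaw 3.99 z [ 0.0015  0.0062 -1.    ] F [-1.0344  5.0418  0.5971] T [ 1.0743  0.1675 -0.0454] open 0.0201 grip 24.4
```

servo_tool(targets=[[[0, -0.1, 0], [0, 0, 0], -1], [[0, 0, 0], [0, 0, 0], -1], [[0, 0, 0], [0, 0, 0], -1]])

```text
t: 4.28
position: [0.581, 0.0419, 0.1124]
tool_rot: [0.999, 0.035, 0.001, -0.002]
contact_force: [-1.0, 3.9, 3.7]
opening: 0.0202
gripper_force: 24.6
```

```bash
python3 go.py
```

```text
t 4.28 p [0.581  0.0419 0.1124] yaw 4.04 z [ 0.0017  0.0045 -1.    ] F [-0.9705  3.8611  3.6514] T [ 0.8009  0.1505 -0.0281] open 0.0202 grip 24.6
```

servo_tool(targets=[[[0, -0.02, -0.04], [0, 0, 0], -1], [[0, 0, 0], [0, 0, 0], -1], [[0, 0, 0], [0, 0, 0], -1]])

```text
t: 4.53
position: [0.5809, 0.0419, 0.1125]
tool_rot: [0.999, 0.035, 0.0, -0.002]
contact_force: [1.6, 4.8, 0.1]
opening: 0.0199
gripper_force: 24.8
```

```bash
python3 go.py
```

```text
t 4.53 p [0.5809 0.0419 0.1125] yaw 4.05 z [ 0.0008  0.0044 -1.    ] F [1.6079 4.7677 0.0638] T [ 0.9998 -0.2816 -0.0438] open 0.0199 grip 24.8
```

servo_tool(targets=[[[0, -0.02, -0.04], [0, 0, 0], -1], [[0, 0, 0], [0, 0, 0], -1], [[0, 0, 0], [0, 0, 0], -1]])

```text
t: 4.78
position: [0.5805, 0.042, 0.1127]
tool_rot: [0.999, 0.035, -0.0, -0.002]
contact_force: [1.5, 4.3, -2.7]
opening: 0.0199
gripper_force: 24.6
```

```bash
python3 go.py
```

```text
t 4.78 p [0.5805 0.042  0.1127] yaw 4.05 z [-0.0003  0.0043 -1.    ] F [ 1.4604  4.3188 -2.673 ] T [ 1.0207 -0.3942 -0.0465] open 0.0199 grip 24.6
```

servo_tool(targets=[[[0, -0.02, -0.04], [0, 0, 0], -1], [[0, 0, 0], [0, 0, 0], -1], [[0, 0, 0], [0, 0, 0], -1]])

```text
t: 5.03
position: [0.5803, 0.0423, 0.1133]
tool_rot: [0.999, 0.036, -0.0, -0.002]
contact_force: [2.5, 4.9, -3.8]
opening: 0.0204
gripper_force: 24.7
```

```bash
python3 go.py
```

```text
t 5.03 p [0.5803 0.0423 0.1133] yaw 4.07 z [-0.001   0.0044 -1.    ] F [ 2.5274  4.9155 -3.8026] T [ 0.9643 -0.4444 -0.0829] open 0.0204 grip 24.7
```

servo_tool(targets=[[[0, -0.02, -0.04], [0, 0, 0], -1], [[0, 0, 0], [0, 0, 0], -1], [[0, 0, 0], [0, 0, 0], -1]])

```text
t: 5.28
position: [0.58, 0.0426, 0.114]
tool_rot: [0.999, 0.036, -0.001, -0.002]
contact_force: [2.7, 6.4, -5.0]
opening: 0.02
gripper_force: 24.7
```

```bash
python3 go.py
```

```text
t 5.28 p [0.58   0.0426 0.114 ] yaw 4.10 z [-0.0016  0.0046 -1.    ] F [ 2.7336  6.3956 -5.0373] T [ 1.0275 -0.4484 -0.1094] open 0.0200 grip 24.7
```

servo_tool(targets=[[[0.04, -0.1, -0.04], [0, 0, 0], -1], [[0, 0, 0], [0, 0, 0], -1], [[0, 0, 0], [0, 0, 0], -1]])

```text
t: 5.53
position: [0.5802, 0.0431, 0.115]
tool_rot: [0.999, 0.036, -0.002, -0.002]
contact_force: [0.1, 3.3, -6.6]
opening: 0.0202
gripper_force: 24.6
```

```bash
python3 go.py
```

```text
t 5.53 p [0.5802 0.0431 0.115 ] yaw 4.18 z [-0.0032  0.0036 -1.    ] F [ 0.1139  3.3437 -6.5576] T [ 0.3437 -0.0667 -0.0746] open 0.0202 grip 24.6
```

servo_tool(targets=[[[0, -0.06, -0.04], [0, 0, 0], -1], [[0, 0, 0], [0, 0, 0], -1], [[0, 0, 0], [0, 0, 0], -1]])

```text
t: 5.78
position: [0.5805, 0.044, 0.1171]
tool_rot: [0.999, 0.037, -0.001, -0.002]
contact_force: [-0.8, 0.6, -5.1]
opening: 0.0199
gripper_force: 24.7
```

```bash
python3 go.py
```

```text
t 5.78 p [0.5805 0.044  0.1171] yaw 4.26 z [-0.0016  0.0044 -1.    ] F [-0.7918  0.5551 -5.0773] T [0.0718 0.1477 0.0275] open 0.0199 grip 24.7
```

servo_tool(targets=[[[0, -0.02, -0.04], [0, 0, 0], -1], [[0, 0, 0], [0, 0, 0], -1], [[0, 0, 0], [0, 0, 0], -1]])

```text
t: 6.03
position: [0.5806, 0.0445, 0.1181]
tool_rot: [0.999, 0.037, -0.001, -0.002]
contact_force: [-1.3, 1.6, -7.1]
opening: 0.0202
gripper_force: 24.7
```

```bash
python3 go.py
```

```text
t 6.03 p [0.5806 0.0445 0.1181] yaw 4.29 z [-0.0013  0.0049 -1.    ] F [-1.3411  1.6428 -7.0942] T [-0.0121  0.1718  0.1044] open 0.0202 grip 24.7
```

servo_tool(targets=[[[0, -0.02, -0.04], [0, 0, 0], -1], [[0, 0, 0], [0, 0, 0], -1], [[0, 0, 0], [0, 0, 0], -1]])

```text
t: 6.28
position: [0.5808, 0.0451, 0.1195]
tool_rot: [0.999, 0.038, -0.0, -0.003]
contact_force: [-3.6, 1.8, -4.4]
opening: 0.0201
gripper_force: 24.7
```

```bash
python3 go.py
```

```text
t 6.28 p [0.5808 0.0451 0.1195] yaw 4.30 z [-0.0008  0.0059 -1.    ] F [-3.6378  1.8182 -4.4141] T [ 0.3184  0.4481 -0.0453] open 0.0201 grip 24.7
```

servo_tool(targets=[[[0, -0.02, -0.04], [0, 0, 0], -1], [[0, 0, 0], [0, 0, 0], -1], [[0, 0, 0], [0, 0, 0], -1]])

```text
t: 6.53
position: [0.5807, 0.0454, 0.1202]
tool_rot: [0.999, 0.038, -0.0, -0.003]
contact_force: [-1.7, 3.6, -6.3]
opening: 0.0197
gripper_force: 24.8
```

```bash
python3 go.py
```

```text
t 6.53 p [0.5807 0.0454 0.1202] yaw 4.33 z [-0.0012  0.006  -1.    ] F [-1.6939  3.6494 -6.2668] T [ 0.3915  0.4437 -0.0411] open 0.0197 grip 24.8
```

servo_tool(targets=[[[-0.08, -0.04, -0.03], [0, 0, 0], -1], [[0, 0, 0], [0, 0, 0], -1], [[0, 0, 0], [0, 0, 0], -1]])

```text
t: 6.78
position: [0.5798, 0.046, 0.1214]
tool_rot: [0.999, 0.038, 0.001, -0.003]
contact_force: [2.0, 5.6, -8.3]
opening: 0.0199
gripper_force: 25.0
```

```bash
python3 go.py
```

```text
t 6.78 p [0.5798 0.046  0.1214] yaw 4.39 z [ 0.0013  0.007  -1.    ] F [ 2.0287  5.5883 -8.2914] T [ 0.8337 -0.2661  0.038 ] open 0.0199 grip 25.0
```

servo_tool(targets=[[[-0.04, -0.03, -0.03], [0, 0, 0], -1], [[0, 0, 0], [0, 0, 0], -1], [[0, 0, 0], [0, 0, 0], -1]])

```text
t: 7.03
position: [0.5796, 0.0461, 0.1215]
tool_rot: [0.999, 0.038, 0.001, -0.003]
contact_force: [4.6, 5.2, -13.1]
opening: 0.0198
gripper_force: 25.4
```

```bash
python3 go.py
```

```text
t 7.03 p [0.5796 0.0461 0.1215] yaw 4.40 z [ 0.0023  0.0066 -1.    ] F [  4.6099   5.2034 -13.067 ] T [ 0.739  -1.0008  0.0265] open 0.0198 grip 25.4
```

Hood felt at z 0.1215 (force jumps, no motion). Backing down by about half the window.

servo_tool(targets=[[[0, 0, 0.06], [0, 0, 0], -1], [[0, 0, 0], [0, 0, 0], -1], [[0, 0, 0], [0, 0, 0], -1]])

```text
t: 7.28
position: [0.5789, 0.0461, 0.1211]
tool_rot: [0.999, 0.038, 0.001, -0.003]
contact_force: [2.3, 4.3, -4.9]
opening: 0.0201
gripper_force: 25.8
```

```bash
python3 go.py
```

```text
t 7.28 p [0.5789 0.0461 0.1211] yaw 4.39 z [ 0.0017  0.0068 -1.    ] F [ 2.3334  4.2528 -4.8735] T [ 0.7352 -0.3894 -0.0043] open 0.0201 grip 25.8
```

servo_tool(targets=[[[0, 0, 0.04], [0, 0, 0], -1], [[0, 0, 0], [0, 0, 0], -1], [[0, 0, 0], [0, 0, 0], -1]])

```text
t: 7.53
position: [0.5787, 0.0457, 0.1202]
tool_rot: [0.999, 0.038, 0.001, -0.003]
contact_force: [1.6, 2.9, -1.6]
opening: 0.0199
gripper_force: 26.0
```

```bash
python3 go.py
```

```text
t 7.53 p [0.5787 0.0457 0.1202] yaw 4.38 z [ 0.0016  0.0061 -1.    ] F [ 1.5968  2.9112 -1.5989] T [ 0.5537 -0.3355 -0.0896] open 0.0199 grip 26.0
```

servo_tool(targets=[[[-0.08, -0.02, 0], [0, 0, 0], -1], [[0, 0, 0], [0, 0, 0], -1], [[0, 0, 0], [0, 0, 0], -1]])

```text
t: 7.78
position: [0.5765, 0.046, 0.1199]
tool_rot: [0.999, 0.038, 0.001, -0.003]
contact_force: [2.5, 3.1, -1.4]
opening: 0.0198
gripper_force: 26.1
```

```bash
python3 go.py
```

```text
t 7.78 p [0.5765 0.046  0.1199] yaw 4.40 z [ 0.0011  0.0065 -1.    ] F [ 2.4604  3.1365 -1.4057] T [ 0.6635 -0.5847 -0.2309] open 0.0198 grip 26.1
```

servo_tool(targets=[[[-0.08, -0.02, 0], [0, 0, 0.1], -1], [[0, 0, 0], [0, 0, 0], -1], [[0, 0, 0], [0, 0, 0], -1]])

```text
t: 8.03
position: [0.5748, 0.0458, 0.1192]
tool_rot: [0.999, 0.036, 0.001, -0.007]
contact_force: [4.9, 9.1, -4.5]
opening: 0.0198
gripper_force: 26.0
```

```bash
python3 go.py
```

```text
t 8.03 p [0.5748 0.0458 0.1192] yaw 4.15 z [ 0.0006  0.0141 -0.9999] F [ 4.8912  9.0847 -4.5235] T [ 2.0429 -0.9775 -0.3563] open 0.0198 grip 26.0
```

servo_tool(targets=[[[-0.04, -0.12, -0.04], [0, 0, 0], -1], [[0, 0, 0], [0, 0, 0], -1], [[0, 0, 0], [0, 0, 0], -1]])

```text
t: 8.28
position: [0.5738, 0.0466, 0.1202]
tool_rot: [0.999, 0.037, 0.001, -0.007]
contact_force: [4.6, 7.9, -4.8]
opening: 0.0194
gripper_force: 25.9
```

```bash
python3 go.py
```

```text
t 8.28 p [0.5738 0.0466 0.1202] yaw 4.26 z [ 0.0006  0.0132 -0.9999] F [ 4.5808  7.8851 -4.7535] T [ 1.5163 -1.015  -0.4391] open 0.0194 grip 25.9
```

servo_tool(targets=[[[-0.08, -0.04, 0], [0, 0, 0.1], -1], [[0, 0, 0], [0, 0, 0], -1], [[0, 0, 0], [0, 0, 0], -1]])

```text
t: 8.53
position: [0.5716, 0.0467, 0.1194]
tool_rot: [0.999, 0.036, -0.0, -0.01]
contact_force: [5.4, 13.9, -8.1]
opening: 0.0196
gripper_force: 25.9
```

```bash
python3 go.py
```

```text
t 8.53 p [0.5716 0.0467 0.1194] yaw 4.08 z [-0.001   0.0208 -0.9998] F [ 5.3957 13.905  -8.131 ] T [ 2.8321 -1.1929 -0.2315] open 0.0196 grip 25.9
```

```bash
python3 -c "
from go import *
s,M,p=show(); print(s['joint_pos'],s['joint_efforts'],s['joint_vel'])"
```

```text
t 8.53 p [0.5716 0.0467 0.1194] yaw 4.08 z [-0.001   0.0208 -0.9998] F [ 5.3957 13.905  -8.131 ] T [ 2.8321 -1.1929 -0.2315] open 0.0196 grip 25.9
[0.0705 0.4531 0.0116 1.1288 0.0209 3.141 ] [ -7.6935 -49.9041  23.0235   2.6255  -3.851   -0.2276] [ 0.0014  0.0002  0.0003  0.     -0.004  -0.0008]
```

servo_tool(targets=[[[0, -0.2, -0.02], [0, 0, 0], -1], [[0, 0, 0], [0, 0, 0], -1], [[0, 0, 0], [0, 0, 0], -1]])

```text
t: 8.78
position: [0.5712, 0.0473, 0.1201]
tool_rot: [0.999, 0.037, -0.0, -0.009]
contact_force: [4.8, 9.6, -7.4]
opening: 0.0199
gripper_force: 25.9
```

```bash
python3 -c "
from go import *
s,M,p=show(); print(s['joint_pos'],s['joint_efforts'],s['joint_vel'])"
```

```text
t 8.78 p [0.5712 0.0473 0.1201] yaw 4.22 z [-0.0015  0.018  -0.9998] F [ 4.8063  9.5798 -7.3886] T [ 1.643  -0.9637 -0.2642] open 0.0199 grip 25.9
[0.0731 0.4523 0.0124 1.1311 0.0181 3.1411] [ -4.4765 -49.0603  23.2359   2.1067  -2.2557  -0.2482] [-0.0001  0.0004 -0.0018  0.0006  0.0024 -0.001 ]
```

Joint 6 sits at its limit (3.141), so turning is blocked. I undo the yaw, pull the gate a little further without turning, then regrasp with the tool turned by half a turn.

servo_tool(targets=[[[0, 0, 0], [0, 0, -0.1], -1], [[0, 0, 0], [0, 0, -0.1], -1], [[0, 0, 0], [0, 0, 0], -1], [[0, 0, 0], [0, 0, 0], -1]])

```text
t: 9.12
position: [0.5697, 0.0473, 0.1199]
tool_rot: [0.999, 0.048, -0.002, -0.009]
contact_force: [1.0, 8.1, -5.6]
opening: 0.0196
gripper_force: 26.0
```

```bash
python3 go.py
```

```text
t 9.12 p [0.5697 0.0473 0.1199] yaw 5.49 z [-0.0045  0.0182 -0.9998] F [ 1.023   8.1287 -5.5711] T [ 1.7261 -0.2269  0.1864] open 0.0196 grip 26.0
```

servo_tool(targets=[[[0, 0, 0], [-0.15, 0, 0], -1], [[-0.1, 0, 0], [0, 0, 0], -1], [[-0.1, -0.02, 0], [0, 0, 0], -1], [[0, 0, 0], [0, 0, 0], -1], [[0, 0, 0], [0, 0, 0], -1]])

```text
t: 9.53
position: [0.5656, 0.0485, 0.1203]
tool_rot: [0.999, 0.048, -0.0, -0.003]
contact_force: [2.5, 11.1, -5.8]
opening: 0.0199
gripper_force: 26.0
```

```bash
python3 go.py
```

```text
t 9.53 p [0.5656 0.0485 0.1203] yaw 5.48 z [-0.0008  0.005  -1.    ] F [ 2.5409 11.1247 -5.7803] T [ 2.418  -0.5787 -0.0742] open 0.0199 grip 26.0
```

servo_tool(targets=[[[0, -0.15, 0], [0, 0, 0], -1], [[-0.1, -0.04, 0], [0, 0, 0], -1], [[-0.1, -0.04, 0], [0, 0, 0], -1], [[0, 0, 0], [0, 0, 0], -1], [[0, 0, 0], [0, 0, 0], -1]])

```text
t: 9.95
position: [0.5592, 0.0507, 0.1207]
tool_rot: [0.999, 0.047, -0.001, 0.0]
contact_force: [-0.3, 3.8, -1.8]
opening: 0.0203
gripper_force: 26.1
```

```bash
python3 go.py
```

```text
t 9.95 p [0.5592 0.0507 0.1207] yaw 5.38 z [-0.0019 -0.0007 -1.    ] F [-0.3067  3.8175 -1.8191] T [0.8108 0.0675 0.1979] open 0.0203 grip 26.1
```

servo_tool(targets=[[[-0.1, -0.1, 0], [0, 0, 0], -1], [[-0.1, -0.04, 0], [0, 0, 0], -1], [[0, 0, 0], [0, 0, 0], -1], [[0, 0, 0], [0, 0, 0], -1]])

```text
t: 10.28
position: [0.5551, 0.0524, 0.1209]
tool_rot: [0.999, 0.047, 0.0, 0.0]
contact_force: [1.8, 2.8, -1.6]
opening: 0.0199
gripper_force: 26.1
```

```bash
python3 go.py
```

```text
t 10.28 p [0.5551 0.0524 0.1209] yaw 5.43 z [ 0. -0. -1.] F [ 1.7731  2.7562 -1.6079] T [ 0.6401 -0.3699 -0.1802] open 0.0199 grip 26.1
```

servo_tool(targets=[[[-0.1, -0.02, 0.04], [0, 0, 0], -1], [[-0.1, 0, 0.08], [0, 0, 0], -1], [[0, 0.03, 0.08], [0, 0, 0], -1], [[0, 0.03, 0.08], [0, 0, 0], -1], [[0, 0, 0], [0, 0, 0], -1], [[0, 0, 0], [0, 0, 0], -1]])

```text
t: 10.78
position: [0.5501, 0.0507, 0.1139]
tool_rot: [0.999, 0.047, -0.0, 0.0]
contact_force: [-0.1, 2.7, 1.8]
opening: 0.0201
gripper_force: 26.6
```

```bash
python3 go.py
```

```text
t 10.78 p [0.5501 0.0507 0.1139] yaw 5.44 z [-0.0005 -0.0003 -1.    ] F [-0.0656  2.7325  1.8487] T [ 0.8105 -0.0129  0.0395] open 0.0201 grip 26.6
```

servo_tool(targets=[[[0, 0, 0], [0, 0, 0], -0.3], [[0, 0, 0], [0, 0, 0], -0.3], [[0, 0, 0], [0, 0, 0], -0.3], [[0, 0, -0.5], [0, 0, 0], -0.3], [[0, 0, -1], [0, 0, 0], -0.3], [[0, 0, -1], [0, 0, 0], -0.3], [[0, 0, -1], [0, 0, 0], -0.3], [[0, 0, -0.5], [0, 0, 0], -0.3], [[0, 0, 0], [0, 0, 0], -0.3]])

```text
t: 11.53
position: [0.5523, 0.0506, 0.2175]
tool_rot: [0.999, 0.047, 0.003, 0.0]
contact_force: [0.2, -0.1, 0.7]
opening: 0.03
gripper_force: 0.0
```

```bash
python3 - <<'E'
from go import *
s,M,p=show()
W=cam('wrist'); o,d=ray(W,320,240); print('cam in tool',M.T@(o-p),M.T@d); cv2.imwrite('pics/w2.png',W['color'])
hsv=cv2.cvtColor(W['color'],cv2.COLOR_BGR2HSV)
m=cv2.inRange(hsv,(0,140,60),(8,255,255))|cv2.inRange(hsv,(172,140,60),(180,255,255))
n,l,st,ce=cv2.connectedComponentsWithStats(m)
for i in range(1,n):
    if st[i,4]>300: print(st[i],onplane(W,*(st[i,:2]+st[i,2:4]/2),.126))
E
```

```text
t 11.53 p [0.5523 0.0506 0.2175] yaw 5.43 z [ 0.0067 -0.0006 -1.    ] F [ 0.2176 -0.1193  0.7224] T [ 0.038  -0.0332  0.026 ] open 0.0300 grip 0.0
cam in tool [ 0.0806  0.0018 -0.144 ] [-0.31    0.0188  0.9506]
[297 235  33  33 854] [0.549 0.048 0.126]
```

View pics/w2.png

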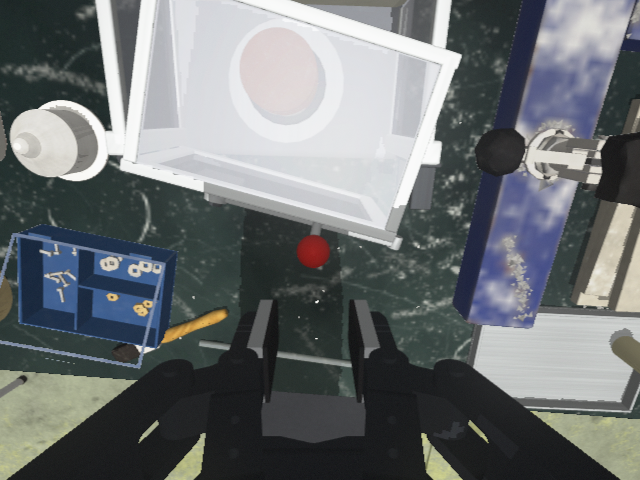

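The wrist view shows the gate about 14° open, the nose (395,243) clear of the catch (425,185), and the knob at (313,251). I now turn the tool by about 165° above the knob.

servo_tool(targets=[[[0, 0, 0], [0, 0, -0.5], 0], [[0, 0, 0], [0, 0, -1], 0], [[0, 0, 0], [0, 0, -1], 0], [[0, 0, 0], [0, 0, -1], 0], [[0, 0, 0], [0, 0, -1], 0], [[0, 0, 0], [0, 0, -1], 0], [[0, 0, 0], [0, 0, -1], 0], [[0, 0, 0], [0, 0, -1], 0], [[0, 0, 0], [0, 0, -1], 0], [[0, 0, 0], [0, 0, -1], 0], [[0, 0, 0], [0, 0, -1], 0], [[0, 0, 0], [0, 0, -1], 0]])

```text
t: 12.58
position: [0.5492, 0.0505, 0.2116]
tool_rot: [0.795, 0.607, -0.002, -0.001]
contact_force: [-0.4, 0.3, 0.1]
opening: 0.0426
gripper_force: 0.0
```

servo_tool(targets=[[[0, 0, 0], [0, 0, -1], 0], [[0, 0, 0], [0, 0, -1], 0], [[0, 0, 0], [0, 0, -1], 0], [[0, 0, 0], [0, 0, -1], 0], [[0, 0, 0], [0, 0, -1], 0], [[0, 0, 0], [0, 0, -1], 0], [[0, 0, 0], [0, 0, -1], 0], [[0, 0, 0], [0, 0, -1], 0], [[0, 0, 0], [0, 0, -1], 0], [[0, 0, 0], [0, 0, -1], 0], [[0, 0, 0], [0, 0, -1], 0], [[0, 0, 0], [0, 0, -1], 0]])

```text
t: 13.58
position: [0.5492, 0.0505, 0.2116]
tool_rot: [0.286, 0.958, -0.001, -0.002]
contact_force: [-0.2, -0.1, -0.5]
opening: 0.0426
gripper_force: 0.0
```

servo_tool(targets=[[[0, 0, 0], [0, 0, -1], 0], [[0, 0, 0], [0, 0, -1], 0], [[0, 0, 0], [0, 0, -1], 0], [[0, 0, 0], [0, 0, -0.6], 0], [[0, 0, 0], [0, 0, 0], 0]])

```text
t: 14.0
position: [0.5492, 0.0505, 0.2118]
tool_rot: [0.104, 0.995, -0.001, -0.002]
contact_force: [-1.0, 0.0, 0.7]
opening: 0.0427
gripper_force: 0.0
```

```bash
python3 - <<'E'
from go import *
s,M,p=show([.5505,.0507,.135]); print(s['joint_pos'])
W=cam('wrist')
hsv=cv2.cvtColor(W['color'],cv2.COLOR_BGR2HSV)
m=cv2.inRange(hsv,(0,140,60),(8,255,255))|cv2.inRange(hsv,(172,140,60),(180,255,255))
n,l,st,ce=cv2.connectedComponentsWithStats(m)
for i in range(1,n):
    if st[i,4]>200: print(st[i],onplane(W,*(st[i,:2]+st[i,2:4]/2),.126))
E
```

```text
t 14.00 p [0.5492 0.0505 0.2118] yaw 168.09 z [-0.0036 -0.0012 -1.    ] F [-0.96    0.0453  0.7074] T [ 0.0174 -0.0175  0.0135] open 0.0427 grip 0.0
units to target [-0.0578  0.0236  3.0711]
[ 0.0922  0.3546  0.1111  1.331  -0.0008  0.3   ]
[298 236  32  33 863] [0.5505 0.0487 0.126 ]
```

servo_tool(targets=[[[-0.04, -0.05, 0.5], [0, 0, 0], 0], [[0, 0, 0.8], [0, 0, 0], 0], [[0, 0, 0.8], [0, 0, 0], 0], [[0, 0, 0.8], [0, 0, 0], 0], [[0, 0, 0.7], [0, 0, 0], 0], [[0, 0, 0.4], [0, 0, 0], 0], [[0, 0, 0], [0, 0, 0], 0], [[0, 0, 0], [0, 0, 0], 0]])

```text
t: 14.72
position: [0.5506, 0.0493, 0.1133]
tool_rot: [0.104, 0.995, -0.0, -0.001]
contact_force: [-0.0, 0.5, 0.4]
opening: 0.043
gripper_force: 0.0
```

```bash
python3 go.py .550 .049 .112
```

```text
t 14.72 p [0.5506 0.0493 0.1133] yaw 168.01 z [-0.0016 -0.0006 -1.    ] F [-0.0073  0.5232  0.414 ] T [ 0.0232  0.0378 -0.0124] open 0.0430 grip 0.0
units to target [ 0.0199 -0.0163  0.0538]
```

servo_tool(targets=[[[0, 0, 0], [0, 0, 0], -0.3], [[0, 0, 0], [0, 0, 0], -1], [[0, 0, 0], [0, 0, 0], -1], [[0, 0, 0], [0, 0, 0], -1], [[0, 0, 0], [0, 0, 0], -1], [[0, 0, 0], [0, 0, 0], -1]], squeeze=25)

```text
t: 15.22
position: [0.5523, 0.0499, 0.1153]
tool_rot: [0.104, 0.995, 0.0, 0.002]
contact_force: [1.1, 1.7, 4.3]
opening: 0.0198
gripper_force: 24.7
```

```bash
python3 - <<'E'
from go import *
s,M,p=show()
h=np.array([.6018,.1665]); v=p[:2]-h; rad=np.hypot(*v); a0=np.arctan2(v[1],v[0]); print('rad',rad,'ang',np.degrees(a0))
# plan: arc steps of 5 deg, tool yaw follows; shift in tool axes at row start (before turn)
import itertools
yaw=np.arctan2(M[1,0],M[0,0]); d=np.radians(5)
f=lambda a:h+rad*np.array([np.cos(a),np.sin(a)])
for k in range(3):
    dv=f(a0-(k+1)*d)-f(a0-k*d); y=yaw-k*d
    tx=np.array([np.cos(y),np.sin(y)]);ty=np.array([np.sin(y),-np.cos(y)])
    print(dv@tx/.025,dv@ty/.025)
E
```

```text
t 15.22 p [0.5523 0.0499 0.1153] yaw 168.06 z [ 0.0034  0.0007 -1.    ] F [1.1273 1.7438 4.2588] T [ 0.5216 -0.1693  0.0196] open 0.0198 grip 24.7
rad 0.1266790216558037 ang -112.99414052091123
0.42973798520111395 0.10361484058232927
0.4297379852011141 0.10361484058232864
0.42973798520111395 0.10361484058232898
```

servo_tool(targets=[[[0.21, 0.047, 0], [0, 0, 0.42], -1], [[0.21, 0.047, 0], [0, 0, 0.42], -1], [[0.21, 0.047, 0], [0, 0, 0.42], -1], [[0.21, 0.047, 0], [0, 0, 0.42], -1], [[0, 0, 0], [0, 0, 0], -1]])

```text
t: 15.63
position: [0.5325, 0.0601, 0.1152]
tool_rot: [0.192, 0.981, 0.0, 0.001]
contact_force: [1.0, 1.7, 5.4]
opening: 0.0199
gripper_force: 24.7
```

```bash
cat > arc.py <<'E'
from go import *
s,M,p=show()
h=np.array([.6018,.1665]); v=p[:2]-h; print('rad %.4f ang %.1f'%(np.hypot(*v),np.degrees(np.arctan2(v[1],v[0]))),'F tool',M.T@s['contact_force'])
E
python3 arc.py
```

```text
t 15.63 p [0.5325 0.0601 0.1152] yaw 157.91 z [ 0.0025  0.0001 -1.    ] F [0.9677 1.7396 5.422 ] T [ 0.3574 -0.0298  0.0018] open 0.0199 grip 24.7
rad 0.1269 ang -123.1 F tool [-0.2547  1.9816 -5.4193]
```

Tracks the arc well with low force. Continuing.

servo_tool(targets=[[[0.21, 0.05, -0.01], [0, 0, 0.42], -1], [[0.21, 0.05, -0.01], [0, 0, 0.42], -1], [[0.21, 0.05, 0], [0, 0, 0.42], -1], [[0.21, 0.05, 0], [0, 0, 0.42], -1], [[0.21, 0.05, 0], [0, 0, 0.42], -1], [[0.21, 0.05, 0], [0, 0, 0.42], -1], [[0.21, 0.05, 0], [0, 0, 0.42], -1], [[0.21, 0.05, 0], [0, 0, 0.42], -1], [[0, 0, 0], [0, 0, 0], -1]])

```text
t: 16.38
position: [0.5005, 0.0894, 0.1153]
tool_rot: [0.36, 0.933, -0.001, 0.0]
contact_force: [-2.6, 0.2, 7.5]
opening: 0.0201
gripper_force: 24.8
```

```bash
python3 arc.py
```

```text
t 16.38 p [0.5005 0.0894 0.1153] yaw 137.75 z [-0.0002 -0.0014 -1.    ] F [-2.5687  0.1933  7.5018] T [-0.0791  0.4908  0.1013] open 0.0201 grip 24.8
rad 0.1272 ang -142.7 F tool [ 2.0255 -1.5932 -7.5014]
```

servo_tool(targets=[[[0.21, 0.048, -0.04], [0, 0, 0.42], -1], [[0.21, 0.048, -0.04], [0, 0, 0.42], -1], [[0.21, 0.048, 0], [0, 0, 0.42], -1], [[0.21, 0.048, 0], [0, 0, 0.42], -1], [[0.21, 0.048, 0], [0, 0, 0.42], -1], [[0.21, 0.048, 0], [0, 0, 0.42], -1], [[0.21, 0.048, 0], [0, 0, 0.42], -1], [[0.21, 0.048, 0], [0, 0, 0.42], -1], [[0.21, 0.048, 0], [0, 0, 0.42], -1], [[0.21, 0.048, 0], [0, 0, 0.42], -1], [[0, 0, 0], [0, 0, 0], -1]])

```text
t: 17.3
position: [0.4774, 0.1385, 0.1155]
tool_rot: [0.555, 0.832, -0.002, -0.002]
contact_force: [-5.2, -0.3, 1.3]
opening: 0.0202
gripper_force: 24.8
```

```bash
python3 arc.py
```

```text
t 17.30 p [0.4774 0.1385 0.1155] yaw 112.64 z [-0.0049 -0.0014 -1.    ] F [-5.1669 -0.2776  1.3197] T [0.0808 0.9514 0.0466] open 0.0202 grip 24.8
rad 0.1275 ang -167.3 F tool [ 1.7333 -4.8823 -1.2939]
```

servo_tool(targets=[[[0.21, 0.048, 0], [0, 0, 0.42], -1], [[0.21, 0.048, 0], [0, 0, 0.42], -1], [[0.21, 0.048, 0], [0, 0, 0.42], -1], [[0.21, 0.048, 0], [0, 0, 0.42], -1], [[0.21, 0.048, 0], [0, 0, 0.42], -1], [[0, 0, 0], [0, 0, 0], -1], [[0, 0, 0], [0, 0, 0], -1]])

```text
t: 17.88
position: [0.4743, 0.1652, 0.1154]
tool_rot: [0.642, 0.767, -0.002, -0.003]
contact_force: [-8.0, 1.8, 3.8]
opening: 0.0199
gripper_force: 25.0
```

```bash
python3 arc.py
```

```text
t 17.88 p [0.4743 0.1652 0.1154] yaw 100.15 z [-0.007  -0.0005 -1.    ] F [-7.9675  1.7754  3.8275] T [0.4303 1.599  0.0951] open 0.0199 grip 25.0
rad 0.1275 ang -179.4 F tool [ 3.1548 -7.5564 -3.7723]
```

servo_tool(targets=[[[0.21, -0.02, 0], [0, 0, 0.42], -1], [[0.18, -0.02, 0], [0, 0, 0.35], -1], [[0, 0, 0], [0, 0, 0], -1], [[0, 0, 0], [0, 0, 0], -1]])

```text
t: 18.22
position: [0.4747, 0.1748, 0.1159]
tool_rot: [0.672, 0.74, -0.001, -0.0]
contact_force: [-2.1, 2.5, -0.8]
opening: 0.0199
gripper_force: 24.7
```

```bash
python3 arc.py
```

```text
t 18.22 p [0.4747 0.1748 0.1159] yaw 95.52 z [-0.0014 -0.0001 -1.    ] F [-2.1106  2.4752 -0.8447] T [0.4271 0.4378 0.1788] open 0.0199 grip 24.7
rad 0.1274 ang 176.2 F tool [ 2.6668 -1.8614  0.8474]
```

servo_tool(targets=[[[0, 0, 0], [0, 0, 0], -0.3], [[0, 0, 0], [0, 0, 0], -0.3], [[0, 0, 0], [0, 0, 0], -0.3], [[0, 0, -0.5], [0, 0, 0], -0.3], [[0, 0, -1], [0, 0, 0], -0.3], [[0, 0, -1], [0, 0, 0], -0.3], [[0, 0, -1], [0, 0, 0], 0], [[0, 0, -1], [0, 0, 0], 0], [[0, 0, -1], [0, 0, 0], 0.5], [[0, 0, -0.5], [0, 0, -0.5], 0.5], [[0, 0, 0], [0, 0, -1], 0.5], [[0, 0, 0], [0, 0, -1], 0.5]])

```text
t: 19.22
position: [0.4765, 0.1747, 0.2682]
tool_rot: [0.569, 0.822, 0.001, 0.002]
contact_force: [-0.3, -0.7, 0.0]
opening: 0.0639
gripper_force: 0.0
```

servo_tool(targets=[[[0, 0, 0], [0, 0, -1], 0.5], [[0, 0, 0], [0, 0, -1], 0.5], [[0, 0, 0], [0, 0, -1], 0.5], [[0, 0, 0], [0, 0, -1], 0.5], [[0, 0, 0], [0, 0, -1], 0.5], [[0, 0, 0], [0, 0, -1], 0.5], [[0, 0, 0], [0, 0, -1], 0.5], [[0, 0, 0], [0, 0, -1], 0.5], [[0, 0, 0], [0, 0, -1], 0.5], [[0, 0, 0], [0, 0, -1], 0.5], [[0, 0, 0], [0, 0, -1], 0.5], [[0, 0, 0], [0, 0, -1], 0.5]])

```text
t: 20.22
position: [0.4757, 0.1744, 0.2667]
tool_rot: [-0.023, 1.0, -0.0, 0.001]
contact_force: [-1.0, -0.2, 0.4]
opening: 0.0639
gripper_force: 0.0
```

```bash
python3 - <<'E'
from go import *
s,M,p=show([.63,.079,.26]); print(s['joint_pos'])
W=cam('wrist'); cv2.imwrite('pics/w3.png',W['color'])
hsv=cv2.cvtColor(W['color'],cv2.COLOR_BGR2HSV)
m=cv2.inRange(hsv,(0,140,60),(8,255,255))|cv2.inRange(hsv,(172,140,60),(180,255,255))
n,l,st,ce=cv2.connectedComponentsWithStats(m)
for i in range(1,n):
    if st[i,4]>100: print(st[i],onplane(W,*(st[i,:2]+st[i,2:4]/2),.126))
E
```

```text
t 20.22 p [0.4757 0.1744 0.2667] yaw -177.33 z [ 0.0012 -0.0007 -1.    ] F [-0.9886 -0.1567  0.4053] T [-0.0135 -0.0192  0.0064] open 0.0639 grip 0.0
units to target [-5.986  -4.0978  0.2769]
[ 0.352   0.2412  0.0975  1.4262 -0.0011  0.3054]
[303 211  28  28 591] [0.4743 0.1754 0.126 ]
[484 340  21  12 214] [0.5772 0.3365 0.126 ]
[218 387  15  28 187] [0.6478 0.099  0.126 ]
```

servo_tool(targets=[[[-0.4, -0.3, 0], [0, 0, 0], 0.5], [[-0.8, -0.55, 0], [0, 0, 0], 0.5], [[-0.8, -0.55, 0], [0, 0, 0], 0.5], [[-0.8, -0.55, 0], [0, 0, 0], 0.5], [[-0.8, -0.55, 0], [0, 0, 0], 0.5], [[-0.8, -0.55, 0], [0, 0, 0], 0.5], [[-0.8, -0.55, 0], [0, 0, 0], 0.5], [[-0.8, -0.5, 0], [0, 0, 0], 0.5], [[0, 0, 0], [0, 0, 0], 0.5], [[0, 0, 0], [0, 0, 0], 0.5]])

```text
t: 21.1
position: [0.6306, 0.0769, 0.2652]
tool_rot: [-0.019, 1.0, -0.0, -0.0]
contact_force: [-0.5, -0.5, 0.5]
opening: 0.0643
gripper_force: 0.0
```

```bash
python3 - <<'E'
from go import *
import pickle
s,M,p=show([.661,.079,.25])
W=cam('wrist'); cv2.imwrite('pics/w4.png',W['color']);pickle.dump(W,open('w4.pkl','wb'))
print(proj(W,[.661,.079,.117]))
E
```

```text
t 21.10 p [0.6306 0.0769 0.2652] yaw -177.86 z [-0.0009 -0.0008 -1.    ] F [-0.4798 -0.4572  0.5461] T [-0.066   0.0511  0.0214] open 0.0643 grip 0.0
units to target [-1.2198  0.0377  0.6066]
[316.6122 259.8001]
```

View pics/w4.png

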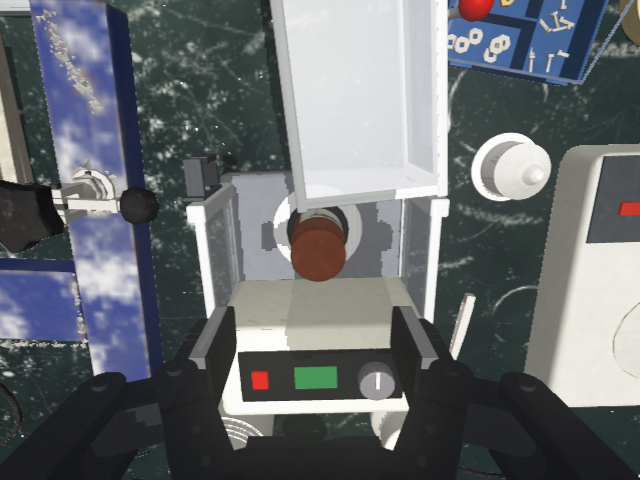

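The gate stands wide open and the jar's lid is at about (318,255), free from above. The roof's edge is near row 200. I measure the lid centre and the roof edge.

```bash
python3 - <<'E'
from go import *
import pickle
W=pickle.load(open('w4.pkl','rb'))
hsv=cv2.cvtColor(W['color'],cv2.COLOR_BGR2HSV)
m=cv2.inRange(hsv,(0,110,70),(14,255,255)); m[:, :280]=0;m[:,355:]=0;m[:210]=0;m[290:]=0
c=max(cv2.findContours(m,0,2)[0],key=cv2.contourArea); x,y,w,h=cv2.boundingRect(c); print(x,y,w,h)
# top disc: bottom edge row y+h (far edge), width w=47mm
e=onplane(W,x+w/2,y+h,.116);L=onplane(W,x,y+h-w/2,.116);Rr=onplane(W,x+w,y+h-w/2,.116);print('far edge',e,'L',L,'R',Rr,np.linalg.norm(L-Rr),'centre',e-[.0235,0,0])
print('roof edge',onplane(W,302,207,.143),onplane(W,438,190,.143),onplane(W,275,20,.143)); print('housing front',onplane(W,320,281,.143),'panels',onplane(W,204,207,.138),onplane(W,440,205,.138))
show([*(e-[.0235,0,0])[:2],.15])
E
```

```text
291 218 54 64
far edge [0.6815 0.081  0.116 ] L [0.6579 0.0576 0.116 ] R [0.6562 0.1024 0.116 ] 0.044825018090004526 centre [0.658 0.081 0.116]
roof edge [0.6106 0.0662 0.143 ] [0.5946 0.1626 0.143 ] [0.4922 0.0461 0.143 ]
housing front [0.6684 0.0817 0.143 ] panels [ 0.6144 -0.006   0.138 ] [0.6065 0.1674 0.138 ]
t 21.15 p [0.6298 0.0777 0.2657] yaw -177.78 z [-0.001  -0.0005 -1.    ] F [-0.3401  1.1819  0.6994] T [0.0625 0.0288 0.0025] open 0.0638 grip 0.0
units to target [-1.1399  0.0913  4.6256]
```

servo_tool(targets=[[[-0.4, 0.03, 0], [0, 0, 0], 0.75], [[-0.5, 0.04, 0], [0, 0, -0.1], 0.75], [[-0.3, 0.02, 0], [0, 0, -0.1], 0.75], [[0, 0, 0.6], [0, 0, 0], 0.75], [[0, 0, 0.9], [0, 0, 0], 0.75], [[0, 0, 0.9], [0, 0, 0], 0.75], [[0, 0, 0.9], [0, 0, 0], 0.75], [[0, 0, 0.9], [0, 0, 0], 0.75], [[0, 0, 0.3], [0, 0, 0], 0.75], [[0, 0, 0], [0, 0, 0], 0.75]])

```text
t: 21.98
position: [0.6571, 0.0825, 0.1517]
tool_rot: [-0.031, 1.0, -0.0, -0.003]
contact_force: [-1.0, -0.4, -0.0]
opening: 0.0748
gripper_force: 0.0
```

```bash
python3 go.py .660 .080 .073
```

```text
t 21.98 p [0.6571 0.0825 0.1517] yaw -176.40 z [-0.0051 -0.001  -1.    ] F [-0.9525 -0.3875 -0.0227] T [ 0.0489 -0.0037  0.0291] open 0.0748 grip 0.0
units to target [-0.1246 -0.1047  3.1462]
```

servo_tool(targets=[[[-0.1, -0.09, 0.3], [0, 0, 0], 0.75], [[0, 0, 0.6], [0, 0, 0], 0.75], [[0, 0, 0.6], [0, 0, 0], 0.75], [[0, 0, 0.6], [0, 0, 0], 0.75], [[0, 0, 0.6], [0, 0, 0], 0.75], [[0, 0, 0.4], [0, 0, 0], 0.75], [[0, 0, 0], [0, 0, 0], 0.75], [[0, 0, 0], [0, 0, 0], 0.75]])

```text
t: 22.65
position: [0.6624, 0.0801, 0.077]
tool_rot: [-0.031, 1.0, -0.0, 0.0]
contact_force: [-0.6, -0.5, -0.3]
opening: 0.0744
gripper_force: 0.0
```

```bash
python3 go.py .660 .080 .073
```

```text
t 22.65 p [0.6624 0.0801 0.077 ] yaw -176.42 z [ 0.0007 -0.0003 -1.    ] F [-0.6065 -0.5296 -0.338 ] T [ 0.0044  0.0156 -0.0418] open 0.0744 grip 0.0
units to target [0.096  0.0023 0.1612]
```

servo_tool(targets=[[[0, 0, 0], [0, 0, 0], 0.4], [[0, 0, 0], [0, 0, 0], 0.2], [[0, 0, 0], [0, 0, 0], 0], [[0, 0, 0], [0, 0, 0], -0.2], [[0, 0, 0], [0, 0, 0], -0.5], [[0, 0, 0], [0, 0, 0], -0.5], [[0, 0, 0], [0, 0, 0], -0.5]], squeeze=30)

```text
t: 23.23
position: [0.6631, 0.0802, 0.0782]
tool_rot: [-0.031, 1.0, -0.0, 0.002]
contact_force: [-0.5, -0.1, 5.9]
opening: 0.0459
gripper_force: 30.6
```

```bash
python3 go.py
```

```text
t 23.23 p [0.6631 0.0802 0.0782] yaw -176.41 z [ 0.0033 -0.0001 -1.    ] F [-0.4885 -0.1403  5.8936] T [-0.0646  0.1067  0.0173] open 0.0459 grip 30.6
```

servo_tool(targets=[[[0, 0, -0.2], [0, 0, 0], -0.5], [[0, 0, -0.3], [0, 0, 0], -0.5], [[0, 0, -0.5], [0, 0, 0], -0.5], [[0, 0, -0.7], [0, 0, 0], -0.5], [[0, 0, -0.8], [0, 0, 0], -0.5], [[0, 0, -0.8], [0, 0, 0], -0.5], [[0, 0, -0.8], [0, 0, 0], -0.5], [[0, 0, -0.8], [0, 0, 0], -0.5], [[0, 0, -0.8], [0, 0, 0], -0.5], [[0, 0, -0.5], [0, 0, 0], -0.5], [[0, 0, -0.2], [0, 0, 0], -0.5], [[0, 0, 0], [0, 0, 0], -0.5]])

```text
t: 24.23
position: [0.6626, 0.0802, 0.2381]
tool_rot: [-0.031, 1.0, -0.0, 0.001]
contact_force: [-0.5, -0.3, -1.5]
opening: 0.0464
gripper_force: 31.1
```

```bash
python3 - <<'E'
from go import *
c=np.array([.4093,-.2361]); t=np.radians(92.3); sp=c+.04*np.array([np.cos(t),np.sin(t)]); print('spot',sp)
s,M,p=show([*sp,.25]); print(s['joint_pos'])
S=cam('scene'); cv2.imwrite('pics/s5.png',S['color'])
E
```

```text
spot [ 0.4077 -0.1961]
t 24.23 p [0.6626 0.0802 0.2381] yaw -176.42 z [ 0.0027  0.     -1.    ] F [-0.5028 -0.3094 -1.5011] T [-0.0306 -0.0284 -0.0284] open 0.0464 grip 31.1
units to target [ 10.8641 -10.3936  -0.5043]
[ 0.1206  0.591   0.5519  1.5289 -0.0003  0.058 ]
```

servo_tool(targets=[[[0.3, -0.3, -0.1], [0, 0, 0], -0.5], [[0.6, -0.6, 0], [0, 0, 0], -0.5], [[0.85, -0.8, 0], [0, 0, 0], -0.5], [[0.85, -0.8, 0], [0, 0, 0], -0.5], [[0.85, -0.8, 0], [0, 0, 0], -0.5], [[0.85, -0.8, 0], [0, 0, 0], -0.5], [[0.85, -0.8, 0], [0, 0, 0], -0.5], [[0.85, -0.8, 0], [0, 0, 0], -0.5], [[0.85, -0.8, 0], [0, 0, 0], -0.5], [[0.85, -0.8, 0], [0, 0, 0], -0.5], [[0.85, -0.8, 0], [0, 0, 0], -0.5], [[0.85, -0.8, 0], [0, 0, 0], -0.5]])

```text
t: 25.28
position: [0.4392, -0.1571, 0.2374]
tool_rot: [-0.031, 1.0, 0.0, -0.001]
contact_force: [-0.2, -1.2, -0.8]
opening: 0.046
gripper_force: 31.1
```

servo_tool(targets=[[[0.85, -0.8, 0], [0, 0, 0], -0.5], [[0.7, -0.7, 0], [0, 0, 0], -0.5], [[0.3, -0.3, 0], [0, 0, 0], -0.5], [[0, 0, 0], [0, 0, 0], -0.5], [[0, 0, 0], [0, 0, 0], -0.5]])

```text
t: 25.7
position: [0.3977, -0.2042, 0.2383]
tool_rot: [-0.031, 1.0, 0.0, -0.0]
contact_force: [0.1, -0.2, -1.7]
opening: 0.0465
gripper_force: 31.1
```

```bash
python3 - <<'E'
from go import *
s,M,p=show([.4077,-.1961,.043])
S=cam('side'); W=cam('wrist')
a=S['color'][230:460,200:400]; cv2.imwrite('pics/s6.png',cv2.resize(a,None,fx=2.6,fy=2.6,interpolation=cv2.INTER_CUBIC))
cv2.imwrite('pics/w6.png',W['color'])
E
```

```text
t 25.70 p [ 0.3977 -0.2042  0.2383] yaw -176.49 z [-0.0006  0.001  -1.    ] F [ 0.0894 -0.1663 -1.6937] T [ 0.0601 -0.024  -0.0241] open 0.0465 grip 31.1
units to target [-0.4232  0.2919  7.8109]
```

View pics/w6.png

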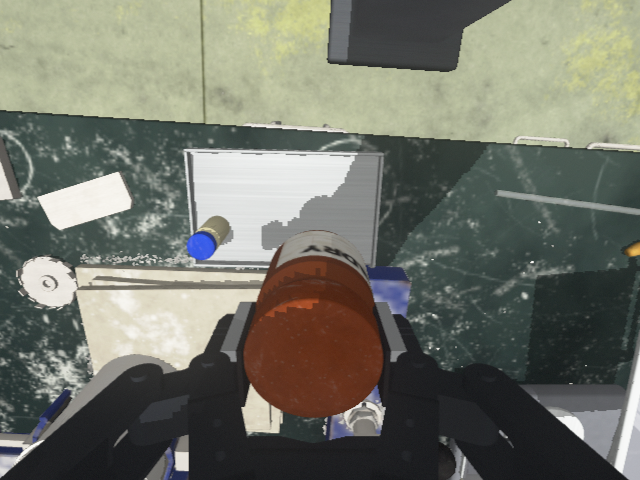

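The jar hangs upright in the fingers. The tray's front corners are at (186,150) and (382,153), and the vial cap is at (202,246). I cross-check the tray with this view.

```bash
python3 - <<'E'
from go import *
W=cam('wrist')
for u,v in((186,150),(382,153),(376,266),(192,265)): print(onplane(W,u,v,.016))
p=onplane(W,384,153,.016);q=onplane(W,186,150,.016);d=(p-q)[:2];d/=np.linalg.norm(d)
print('spot proj',proj(W,[.4077,-.1961,.003]))
show([.4077,-.1961,.043])
E
```

```text
[ 0.3541 -0.329   0.016 ]
[ 0.3451 -0.1432  0.016 ]
[ 0.4606 -0.1354  0.016 ]
[ 0.4716 -0.3279  0.016 ]
spot proj [321.5524 210.4053]
t 25.85 p [ 0.3987 -0.2036  0.2386] yaw -176.32 z [-0.0002  0.0003 -1.    ] F [ 0.037   0.0716 -0.633 ] T [0.0279 0.0464 0.0228] open 0.0462 grip 31.1
units to target [-0.3808  0.2746  7.8244]
```

servo_tool(targets=[[[-0.2, 0.15, 0.3], [0, 0, 0], -0.5], [[-0.2, 0.15, 0.7], [0, 0, 0], -0.5], [[0, 0, 0.8], [0, 0, 0], -0.5], [[0, 0, 0.8], [0, 0, 0], -0.5], [[0, 0, 0.8], [0, 0, 0], -0.5], [[0, 0, 0.8], [0, 0, 0], -0.5], [[0, 0, 0.8], [0, 0, 0], -0.5], [[0, 0, 0.8], [0, 0, 0], -0.5], [[0, 0, 0.7], [0, 0, 0], -0.5], [[0, 0, 0.4], [0, 0, 0], -0.5], [[0, 0, 0.2], [0, 0, 0], -0.5], [[0, 0, 0], [0, 0, 0], -0.5]])

```text
t: 26.85
position: [0.4071, -0.1951, 0.0599]
tool_rot: [-0.032, 0.999, 0.001, -0.001]
contact_force: [-0.6, 0.5, -1.6]
opening: 0.0464
gripper_force: 31.1
```

```bash
python3 go.py .407 -.195 .041
```

```text
t 26.85 p [ 0.4071 -0.1951  0.0599] yaw -176.33 z [-0.0025  0.0012 -1.    ] F [-0.6499  0.4816 -1.5594] T [ 0.085  -0.0092 -0.0031] open 0.0464 grip 31.1
units to target [0.0016 0.0025 0.7574]
```

servo_tool(targets=[[[0, 0, 0.2], [0, 0, 0], -0.5], [[0, 0, 0.2], [0, 0, 0], -0.5], [[0, 0, 0.15], [0, 0, 0], -0.5], [[0, 0, 0.1], [0, 0, 0], -0.5], [[0, 0, 0], [0, 0, 0], -0.5], [[0, 0, 0], [0, 0, 0], -0.5]])

```text
t: 27.35
position: [0.4076, -0.1965, 0.0453]
tool_rot: [-0.031, 1.0, -0.0, 0.0]
contact_force: [0.5, 0.3, -1.9]
opening: 0.0461
gripper_force: 31.1
```

```bash
python3 go.py
```

```text
t 27.35 p [ 0.4076 -0.1965  0.0453] yaw -176.42 z [ 0.0003 -0.0004 -1.    ] F [ 0.5323  0.2994 -1.9071] T [ 0.0121 -0.0258 -0.051 ] open 0.0461 grip 31.1
```

servo_tool(targets=[[[0, 0, 0.06], [0, 0, 0], -0.5], [[0, 0, 0], [0, 0, 0], -0.5], [[0, 0, 0], [0, 0, 0], -0.5]])

```text
t: 27.6
position: [0.4076, -0.1965, 0.0439]
tool_rot: [-0.031, 1.0, -0.0, 0.0]
contact_force: [-1.2, -0.1, -1.1]
opening: 0.0466
gripper_force: 31.1
```

```bash
python3 go.py
```

```text
t 27.60 p [ 0.4076 -0.1965  0.0439] yaw -176.42 z [ 0.0004 -0.0005 -1.    ] F [-1.2103 -0.1429 -1.1413] T [-0.011  -0.0012 -0.0399] open 0.0466 grip 31.1
```

servo_tool(targets=[[[0, 0, 0.06], [0, 0, 0], -0.5], [[0, 0, 0], [0, 0, 0], -0.5], [[0, 0, 0], [0, 0, 0], -0.5]])

```text
t: 27.85
position: [0.4075, -0.1964, 0.0422]
tool_rot: [-0.031, 1.0, -0.0, 0.0]
contact_force: [-0.2, -0.5, -1.1]
opening: 0.0462
gripper_force: 31.1
```

servo_tool(targets=[[[0, 0, 0.06], [0, 0, 0], -0.5], [[0, 0, 0], [0, 0, 0], -0.5], [[0, 0, 0], [0, 0, 0], -0.5]])

```text
t: 28.1
position: [0.4075, -0.1963, 0.0407]
tool_rot: [-0.031, 1.0, -0.0, -0.0]
contact_force: [0.2, -0.2, -0.2]
opening: 0.0466
gripper_force: 31.1
```

```bash
python3 go.py
```

```text
t 28.10 p [ 0.4075 -0.1963  0.0407] yaw -176.41 z [-0.0001 -0.0002 -1.    ] F [ 0.1628 -0.197  -0.2195] T [0.054  0.0136 0.0172] open 0.0466 grip 31.1
```

servo_tool(targets=[[[0, 0, 0.04], [0, 0, 0], -0.5], [[0, 0, 0], [0, 0, 0], -0.5], [[0, 0, 0], [0, 0, 0], -0.5]])

```text
t: 28.35
position: [0.4078, -0.1964, 0.0401]
tool_rot: [-0.031, 1.0, -0.0, 0.0]
contact_force: [-1.0, 1.0, 2.8]
opening: 0.0458
gripper_force: 31.4
```

```bash
python3 go.py
```

```text
t 28.35 p [ 0.4078 -0.1964  0.0401] yaw -176.41 z [ 0.0007 -0.0005 -1.    ] F [-0.97    1.0109  2.7529] T [ 0.1407  0.1614 -0.0173] open 0.0458 grip 31.4
```

servo_tool(targets=[[[0, 0, 0.04], [0, 0, 0], -0.5], [[0, 0, 0], [0, 0, 0], -0.5], [[0, 0, 0], [0, 0, 0], -0.5]])

```text
t: 28.6
position: [0.4082, -0.1964, 0.04]
tool_rot: [-0.031, 1.0, -0.0, 0.001]
contact_force: [-1.9, 3.2, 11.6]
opening: 0.0461
gripper_force: 32.0
```

```bash
python3 go.py
```

```text
t 28.60 p [ 0.4082 -0.1964  0.04  ] yaw -176.40 z [ 0.0018 -0.0006 -1.    ] F [-1.9178  3.2229 11.5882] T [ 0.454   0.5772 -0.0348] open 0.0461 grip 32.0
```

Contact with the tray floor. I ease off, open, rise clear and withdraw.

servo_tool(targets=[[[0, 0, -0.05], [0, 0, 0], -0.5], [[0, 0, 0], [0, 0, 0], 0.15], [[0, 0, 0], [0, 0, 0], 0.3], [[0, 0, 0], [0, 0, 0], 0.5], [[0, 0, 0], [0, 0, 0], 0.5], [[0, 0, -0.3], [0, 0, 0], 0.5], [[0, 0, -0.8], [0, 0, 0], 0.5], [[0, 0, -1], [0, 0, 0], 0.5], [[0, 0, -1], [0, 0, 0], 0.5], [[0, 0, -1], [0, 0, 0], 0.5], [[0, 0, -1], [0, 0, 0], 0.5], [[0, 0, -1], [0, 0, 0], 0.5]])

```text
t: 29.6
position: [0.4073, -0.1962, 0.1942]
tool_rot: [-0.031, 1.0, -0.0, 0.0]
contact_force: [0.4, 0.3, 0.3]
opening: 0.0641
gripper_force: 0.0
```

servo_tool(targets=[[[0.6, -0.3, -0.5], [0, 0, 0], 0.5], [[0.8, -0.4, 0], [0, 0, 0], 0.5], [[0.6, -0.3, 0], [0, 0, 0], 0.5], [[0, 0, 0], [0, 0, 0], 0.5], [[0, 0, 0], [0, 0, 0], 0.5]])

```text
t: 30.02
position: [0.359, -0.2246, 0.2055]
tool_rot: [-0.03, 1.0, -0.0, 0.001]
contact_force: [-0.2, 0.1, -0.3]
opening: 0.0644
gripper_force: 0.0
```

```bash
python3 - <<'E'
from go import *
show()
S=cam('scene');D=cam('side')
a=cv2.resize(S['color'][170:420,120:480],(800,556)); b=D['color'][160:440,200:430]
cv2.imwrite('pics/f1.png',np.hstack([cv2.resize(S['color'][170:420,120:480],(460,319)),cv2.resize(b,(262,319))]))
E
```

```text
t 30.02 p [ 0.359  -0.2246  0.2055] yaw -176.51 z [ 0.0011 -0.0005 -1.    ] F [-0.2114  0.0619 -0.2867] T [ 0.0399 -0.0142 -0.0418] open 0.0644 grip 0.0
```

View pics/f1.png

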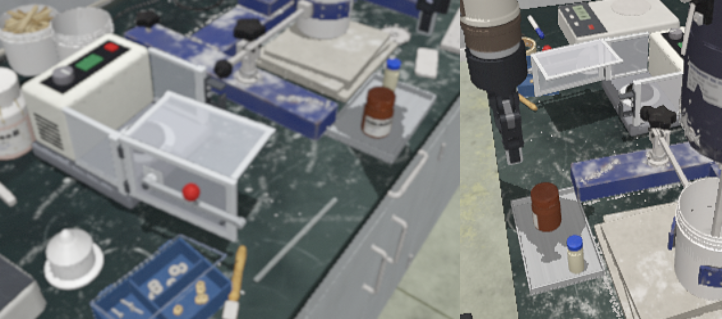

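The jar stands upright in the tray's free half (right view, about (545,205)). The vial (575,252) and flow cup (73,255, left view) are unmoved, the gate is wide open, and the robot is clear.

```bash
python3 -c "
from cell import r
print(r.hand_in())"
```

```text
the job is handed in; nothing more can be done
None
```

I handed the job in at about 30 s: the jar stands upright on the tray's free half, the gate is left open at about 1.47 rad, the vial and flow cup look undisturbed in the last pictures, and the bar met the hood only lightly (about 4 N at the nose by my estimate, against the 12 N limit).

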